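Snap the missing foot into the upturned stand

TASK

The small round stand lies upside down on the desk and one of its three sloping legs has no foot yet. Take the loose foot out of its holder with its two spring buttons squeezed in flush, slide its square plug into the empty leg with the buttons kept flush so that they pass under the rim, then push the foot fully home until both buttons pop out through the leg's side holes. Let go of it and leave the other things on the desk where they are.

Things in the scene. Friction and masses are not known exactly. Their poses are not given: they have to be found in the camera images.
- stand: upturned round stand: white disc 140 mm across, 12 mm thick, lying flat and immovable on the desk; three square aluminium leg tubes rise from it and splay outward, 30 deg from vertical, 120 deg apart, two with feet already. Origin: centre of the disc's underside, z up, x points horizontally to the side where the empty leg is
- empty_leg: leg tube without a foot, fixed to the stand: 85 mm long, outside 27.6 mm square, bore 22.4 mm square, open at the upper end. Origin: centre of the rim at its mouth; z points out of the mouth along the tube (30 deg from vertical, up and away from the disc's centre); y is horizontal. A foot plug fits either half turn about z
- leg_holes (a point): point on the leg's axis, 22 mm below the rim, midway between its two button holes. The holes, 12 mm wide and 20 mm long along the leg, go through the walls facing the leg's +y and -y
- foot: loose foot, 68 mm long, about 0.14 kg, standing plug down in its holder. Origin: centre of the plug's lower end, z up the plug. Square plug 20 mm wide, tapered over the first 7 mm, to z = 54 mm; then a black rubber foot bar 46 (x) by 18 (y) by 14 mm (z = 54 to 68). Fully home, its origin is at z = -54 mm in the empty leg's frame
- button_mid (a point): point on the plug's axis at z = 32 mm, midway between the two steel spring buttons on its +y and -y faces. Each is 9 mm wide (x), 16 mm long (z = 24 to 40), 4.5 mm proud, square-edged: unless pressed to within 1 mm of flush it cannot enter the leg. Fingers pointing down the plug and squeezing only the upper part of the buttons leave the lower part free to enter
- shoulder (a point): point on the plug's axis at z = 54 mm, the underside of the foot bar, whose ends overhang the plug in x and land on the leg's rim when home. Fingertips beside the plug stop on the rim earlier; a button whose lower part is inside the leg stays pressed, and the foot stays put by friction when let go; about 8 to 20 N on top of the bar then drives it home
- button_l (a joint): button on the foot's +y face, m: 0 = out, 0.0045 = pressed flush with the plug; spring 3.5 N when out, 6.7 N when flush. About 0.0033 while it slides inside the leg, back to 0 once popped into its hole.
- button_r (a joint): button on the foot's -y face, same values
- holder: fixed grey block 62 x 62 x 22 mm with a square pocket, 23 mm wide and 18 mm deep, from which the foot stands up; origin at the centre of its underside. The foot's origin stands 4 mm above the desk in it and the buttons are clear above the block.
- wipes_tub: bystander: upright tub with a screw lid, 55 mm across, 80 mm tall; origin under its centre
- glue_stick: bystander: upright glue stick 27 mm across, 88 mm tall; origin under its centre
Not all that is in view belongs to the job. What is shaped like the foot but orange is not meant.

How it is judged:
By the outcome, as a careful person would: the job done as asked, in the order asked, and still so for the second after the job is handed in, with the robot touching nothing.
It also fails if it takes over 45 s, if anything falls off the work surface, if the arm or the gripper's body presses on something with over 40 N, if the wrist force passes 120 N, or if a joint passes its speed limit or range.

ROBOT

A 6-joint arm with a two-finger parallel gripper is mounted at the origin on the work surface; the furniture and walls round the work are solid. World frame = base frame: x ahead of the robot, y to its left, z up, the work surface at z = 0. Lengths are in m, angles in rad, forces in N, time in s.
With the tool pointing down it reaches from about 0.3 to 0.775 m from the base axis. Payload 14.6 kg.
Tool frame: the origin (TCP) lies midway between the tips of the shut fingers; the grasp point (between the pads) lies 19 mm behind it (ctrl.tcp_to_grasp is the z of the grasp point in the tool frame, in m); z points along the fingers, y is the line along which they close (so a half turn about z gives the same grasp; the last joint's range is limited). The gripper opens to 94 mm and grips with 3 to 60 N. Pads are 16 mm wide; open, the fingers measure 119 mm over their backs; the gripper's body (75 mm by 177 mm) begins 78 mm behind the grasp point.
Start: joints at [1.282, 0.3, 1.521, -0, 1.321, -0.067], TCP at [0.121, 0.537, 0.205] pointing down, gripper open.
Joint ranges: [-3.03, 3.03], [-0.79, 2.21], [0.23, 2.52], [-1.04, 4.18], [0, 3.07], [-2.55, 2.55]. Speed limits (rad/s): [2.22, 2.22, 2.57, 3.14, 3.14, 3.14].

INTERFACE

Orientations are given as [roll, pitch, yaw] about the fixed x, y, z axes, in that order (R = Rz(yaw) Ry(pitch) Rx(roll)).
In Python, from station import monitor, camera, ctrl gives the robot as it stands.
- The arm moves only by the tool apply_moves, never from a script. Its argument "plan" is one flat list of numbers, 4 for each row, row after row: the shift along the tool's x, y, z in mm, then the turn about the tool's z in rad. In form: [dx, dy, dz, spin, dx, dy, dz, spin, ...]. A call has 1 to 20 rows; each row shifts and turns the commanded pose from where the row before left it, along the tool's axes as they then stand; what a row does not reach is not made up. A row lasts 1/10 s, in which the tool goes at most 50 mm and 8.59 degrees, less where a joint would pass 70% of its speed; a pose out of reach is approached as far as the arm can. A call is refused whole if a number of a shift passes 50 or a number of a turn 0.15, either way. A call with a gripper value outside its range is refused whole. "hand" is the gripper command: -1 is shut, 1 is fully open, values between are in proportion, set as the call begins (left out, the last holds). The fingers move at their own pace and stop on an object; "squeeze" is the grip in N (left out, the last holds). Time passes only in rows, so rows that do not move let the fingers close. It gives the time, the measured TCP pose, the force, the opening and the grip force at its end, in the units of the state.
- monitor.get_obs(): the state, without advancing time (a new reading comes with each control period).
- camera(name): name is "scene" or "top" or "wrist"; returns a dict with "image" (420x560x3 uint8, red, green, blue), "range_z" (420x560 float32, m along the optical axis (not along the pixel's ray), 0 where there is no reading), "mtx" (3x3 intrinsics, pixels), "rvec" (rotation vector, rad) and "tvec" (3), from world to camera coordinates, as OpenCV has them. Camera axes: x right, y down, z forward; pixel columns grow to the right and rows downward; lengths in m; the calibration is good to about 2 mm. A picture is of the moment at which its call begins.
- ctrl.hand_in(): hands the job in; it is judged then, once.
The state is a dict: "time_s": time; "qpos": joint angles; "joint_vel": joint speeds; "tau": joint torques, N m; "ee_pos": TCP position; "eef_rot": TCP orientation; "force": force on the tool from outside, world axes, zero at the start; "moment": the same for the moment, N m; "grip_width": finger opening in m; "grip_force": force on a finger pad.
Only numpy, scipy, OpenCV 4.12 (cv2) and the standard library are available. Lean on these libraries where they do the work, as an engineer would, in place of code of your own. Each camera call takes 0.05 s, during which the arm holds its last target. There are 200 camera calls.

## Working session

There is one attempt and no reset: what is moved stays moved. The work goes in short steps, Python scripts to look and compute and a tool call to move; the robot and the scene stay as the last step left them, time stands still between calls to the robot, and variables do not carry over. Pictures are saved under pics/ and viewed, at most 10 in all, crops included, and the job is handed in when it is done.

Besides the shell and the picture viewer there is one more tool, called after "Request:" in YAML: its name, and indented under it one key for each argument. apply_moves: Moves the arm, as the interface text tells. Its arguments: {"type":"object","properties":{"plan":{"type":"array","items":{"type":"number"}},"hand":{"type":"number"},"squeeze":{"type":"number"}},"required":["plan"]}

```bash
ls; mkdir -p pics; cat > h.py <<'E'
import numpy as np, cv2
from scipy.spatial.transform import Rotation as Ro
from station import monitor, camera, ctrl
def cloud(c):
    z=c["range_z"].astype(float); v,u=np.mgrid[:z.shape[0],:z.shape[1]]
    K=c["mtx"]; P=np.stack([(u-K[0,2])/K[0,0]*z,(v-K[1,2])/K[1,1]*z,z],-1)
    R=cv2.Rodrigues(np.array(c["rvec"],float))[0]
    W=(P-np.array(c["tvec"]).ravel())@R; W[z==0]=np.nan
    return W
def save(n,img): cv2.imwrite(f"pics/{n}.png",np.ascontiguousarray(img[...,::-1]))
E
python3 - <<'E'
from h import *
for n in("top","scene"):
    c=camera(n); save(n+"0",c["image"]); np.savez(n+"0.npz",**c)
    print(n,c["mtx"].tolist(),(-cv2.Rodrigues(np.array(c["rvec"],float))[0].T@np.array(c["tvec"]).ravel()))
print(monitor.get_obs())
E
```

```text
pics
top [[509.60864156710215, 0.0, 277.5080293734205], [0.0, 509.60864156710215, 208.5901035116355], [0.0, 0.0, 1.0]] [ 0.37189417 -0.01945023  1.14677784]
scene [[444.9592684865444, 0.0, 284.16367091170105], [0.0, 444.9592684865444, 207.06580242146148], [0.0, 0.0, 1.0]] [ 1.21054381 -0.3934456   0.7291902 ]
{'time_s': 0.1, 'qpos': array([ 1.28240771e+00,  3.00430571e-01,  1.52150955e+00, -7.94610826e-07,
        1.32071512e+00, -6.66029966e-02]), 'joint_vel': array([ 5.44879902e-04, -1.40283899e-03, -2.03309291e-03, -4.45923649e-04,
        9.66988640e-05, -1.12808861e-04]), 'tau': array([ 1.83366465e-03, -5.32642508e+01, -3.53283942e+01,  7.09458673e-02,
        2.34556018e-02, -6.42832561e-05]), 'ee_pos': array([0.12092177, 0.5363001 , 0.20493882]), 'eef_rot': array([-3.14053237e+00, -6.99513398e-05,  2.91980719e+00]), 'force': array([-0.92751307, -0.21608633,  0.04226286]), 'moment': array([ 7.04520118e-04, -6.85963159e-03,  7.68921212e-05]), 'grip_force': 0.0, 'grip_width': 0.09391411516991653}
```

View pics/top0.png

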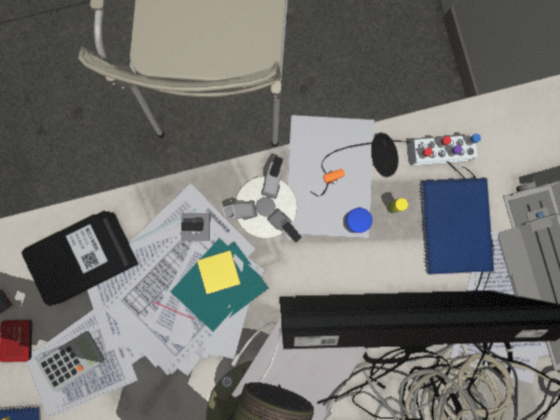

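View pics/scene0.png

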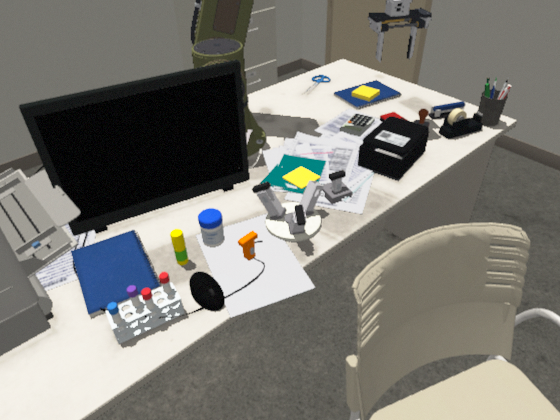

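The top view shows three candidates: the grey holder with a black-topped foot at (195,225), the orange lookalike at (334,176), and the two fitted feet at (273,165) and (291,230). I choose the foot at (195,225). The empty leg's mouth is at about (230,208) and points left. The monitor stands below and to the right.

```bash
python3 - <<'E'
from h import *
c=np.load("top0.npz"); W=cloud(c); im=c["image"]
def crop(n,u0,u1,v0,v1,k): 
    return cv2.resize(im[v0:v1,u0:u1],None,fx=k,fy=k,interpolation=cv2.INTER_CUBIC)
save("crop1",crop("",165,305,145,250,5))
for u,v in [(195,225),(185,218),(230,208),(265,206),(250,225),(273,165),(291,230),(334,176),(359,220),(400,205),(420,310),(220,270),(100,250)]:
    print(u,v,W[v,u].round(4))
# foot top / holder
def seg(lo,hi,box):
    x,y,z=W[...,0],W[...,1],W[...,2]
    u0,u1,v0,v1=box; m=np.zeros(z.shape,bool); m[v0:v1,u0:u1]=1
    m&=(z>lo)&(z<hi); p=W[m]; r=cv2.minAreaRect(p[:,:2].astype(np.float32)*1000)
    print(lo,hi,m.sum(),p.mean(0).round(4),r)
seg(.060,.085,(170,215,205,245)); seg(.015,.03,(170,215,205,245)); seg(.006,.018,(230,305,170,245))
s=np.load("scene0.npz");Ws=cloud(s)
for u,v in [(337,176),(340,196),(313,188),(293,232),(264,188),(300,212)]: print('s',u,v,Ws[v,u].round(4))
E
```

```text
195 225 [0.4166 0.145  0.0722]
185 218 [0.434  0.1749 0.0224]
230 208 [0.4541 0.073  0.0573]
265 206 [ 0.4616 -0.0014  0.0224]
250 225 [0.4198 0.032  0.01  ]
273 165 [ 0.541  -0.0186  0.0981]
291 230 [ 0.4061 -0.0562  0.1028]
334 176 [ 0.5227 -0.1487  0.0702]
359 220 [ 0.4286 -0.1997  0.08  ]
400 205 [ 0.46   -0.2842  0.0888]
420 310 [ 0.2729 -0.2531  0.3312]
220 270 [0.32   0.097  0.0149]
100 250 [0.3633 0.335  0.0955]
0.06 0.085 194 [0.4143 0.1522 0.0721] ((413.7378234863281, 152.4440155029297), (18.905996322631836, 44.858516693115234), 0.48958620429039)
0.015 0.03 695 [0.4108 0.1508 0.0218] ((411.1275329589844, 159.66424560546875), (68.4947509765625, 97.64484405517578), 0.3019278049468994)
0.006 0.018 1971 [ 0.4598 -0.0035  0.0126] ((460.9553527832031, -5.7449951171875), (166.4474639892578, 166.19638061523438), 0.6546041965484619)
s 337 176 [0.4244 0.1453 0.0695]
s 340 196 [0.4445 0.1455 0.0181]
s 313 188 [0.4566 0.0553 0.0832]
s 293 232 [ 0.5137 -0.0299  0.0201]
s 264 188 [ 0.4167 -0.0574  0.0962]
s 300 212 [ 0.5393 -0.0255  0.0986]
```

View pics/crop1.png

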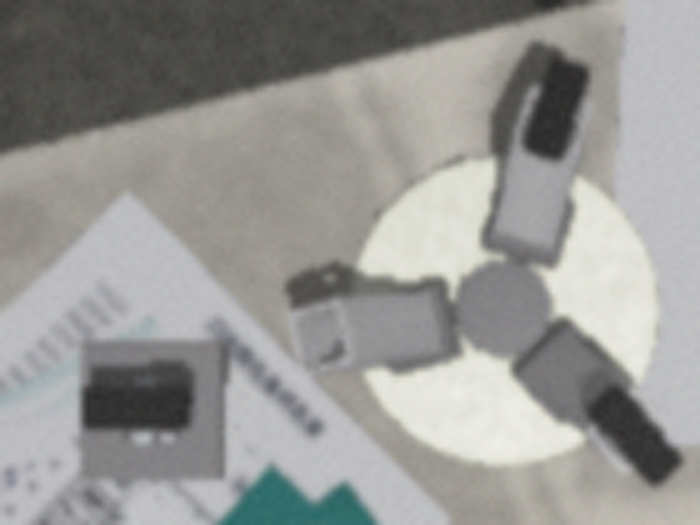

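The crop confirms the dark rubber foot in the grey holder, with its bar along world y and a button visible on the robot's side. The empty leg's open mouth points to the holder side. The tool can only shift and spin, so it stays vertical. I plan to pivot the foot 30° in the fingers by levering its tip in the holder's pocket, which is fixed. First I move above the holder and look with the wrist camera.

Request:
apply_moves:
  plan: [-37, -31, 0, 0, -37, -31, 0, 0, -37, -31, 0, 0, -37, -31, 0, 0, -37, -31, 0, 0, -37, -31, 0, 0, -37, -31, 0, 0, -37, -31, 0, 0, -37, -31, 0, 0, -37, -31, 0, 0, 0, 0, 0, 0.15, 0, 0, 0, 0.15, 0, 0, 0, 0.15, 0, 0, 0, 0.15, 0, 0, 0, 0.15, 0, 0, 0, 0.15, 0, 0, 0, 0.15, 0, 0, 0, 0.15, 0, 0, 0, 0.15]
  hand: 1

```text
time_s: 2.0
ee_pos: [0.4136, 0.1527, 0.2052]
eef_rot: [-3.141, 0.0, 1.564]
force: [0.0, -0.1, -0.2]
grip_width: 0.094
grip_force: 0.0
```

```bash
python3 - <<'E'
from h import *
o=monitor.get_obs(); print(o["time_s"],o["ee_pos"],o["eef_rot"],o["qpos"].round(3))
out=[]
for n in("wrist","top"):
    c=camera(n); np.savez(n+"1.npz",**c); W=cloud(c)
    if n=="wrist": save("wrist1",c["image"])
    R=cv2.Rodrigues(np.array(c["rvec"],float))[0];print(n,(-R.T@np.array(c["tvec"]).ravel()).round(3),R[2].round(3))
c=np.load("wrist1.npz");W=cloud(c)
m=(abs(W[...,0]-.414)<.04)&(abs(W[...,1]-.152)<.045)
for lo,hi in((.064,.08),(.018,.026)):
    p=W[m&(W[...,2]>lo)&(W[...,2]<hi)]
    if len(p)>5: print(lo,len(p),p.mean(0).round(4),cv2.minAreaRect(p[:,:2].astype(np.float32)*1000))
E
```

```text
2.0 [0.41360063 0.15265659 0.20523301] [-3.14112055e+00  1.45801001e-04  1.56357947e+00] [ 0.27   0.054  1.811 -0.     1.277  0.278]
wrist [0.415 0.226 0.386] [-0.004 -0.255 -0.967]
top [ 0.372 -0.019  1.147] [ 0.075 -0.009 -0.997]
0.064 818 [0.4124 0.1536 0.0729] ((412.1938781738281, 152.38909912109375), (46.480289459228516, 17.063718795776367), 89.84642028808594)
0.018 2124 [0.4124 0.1561 0.0234] ((408.9794006347656, 146.4408416748047), (68.77201080322266, 74.6785659790039), 0.8732331395149231)
```

View pics/wrist1.png

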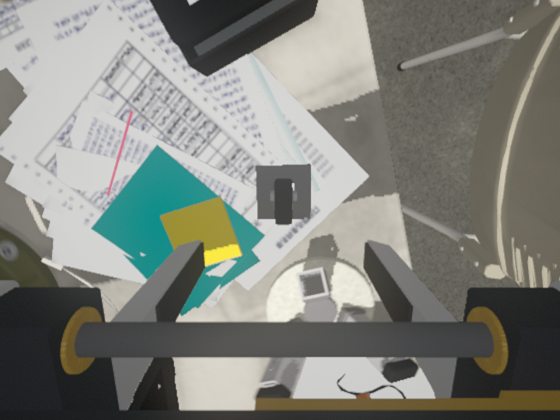

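The wrist view shows the foot in its holder at (283,195), with one button visible on each side of the bar. The empty leg's mouth is at (313,283). Next I fit a tube model to the leg's points.

```bash
cat > leg.py <<'E'
from h import *
from scipy.optimize import least_squares
def fit(clouds,x0=(.457,.07,.083,1.8)):
    P=np.vstack([W.reshape(-1,3) for W in clouds]); P=P[~np.isnan(P[:,0])]
    def fr(p):
        h=np.array([np.cos(p[3]),np.sin(p[3]),0]); z=.5*h+np.array([0,0,np.sqrt(.75)])
        x=np.sqrt(.75)*h-np.array([0,0,.5]); return np.stack([x,np.cross(z,x),z],1)
    def sdf(p,Q):
        L=(Q-np.array(p[:3]))@fr(p)
        def box(L,hx,z0,z1):
            q=np.stack([abs(L[:,0])-hx,abs(L[:,1])-hx,abs(L[:,2]-(z0+z1)/2)-(z1-z0)/2],1)
            return np.linalg.norm(np.maximum(q,0),axis=1)+np.minimum(q.max(1),0)
        return np.maximum(box(L,.0138,-.085,0),-box(L,.0112,-.085,.05))
    p=np.array(x0)
    for tol in(.015,.008,.005,.005):
        L=(P-p[:3])@fr(p); 
        Q=P[(abs(sdf(p,P))<tol)&(L[:,2]>-.05)&(P[:,2]>.02)]
        r=least_squares(lambda t:sdf(t,Q),p,loss="soft_l1",f_scale=.001,x_scale=[.01,.01,.01,.1]); p=r.x
    return p,len(Q),np.sqrt(np.mean(sdf(p,Q)**2))
E
python3 - <<'E'
from leg import *
Wt,Ww,Ws=[cloud(np.load(f)) for f in("top0.npz","wrist1.npz","scene0.npz")]
for n,cl in(("t",[Wt]),("w",[Ww]),("s",[Ws]),("tws",[Wt,Ww,Ws])):
  for a in(1.6,1.9):
    try:
        p,k,e=fit(cl,(.457,.072,.083,a)); print(n,p.round(4),np.degrees(p[3]).round(1),k,e.round(5))
    except Exception as ex: print(n,ex)
# disc centre
for W in(Wt,Ww):
    m=(abs(W[...,2]-.012)<.003)&(np.hypot(W[...,0]-.461,W[...,1]+.003)<.09); q=W[m][:,:2]; print(q.mean(0),q.min(0),q.max(0))
x,y,z=Wt[...,0],Wt[...,1],Wt[...,2]; m=(z>.2)&(z<.4)&(x>.1)&(x<.4)&(y<.1)&(y>-.15); print("monitor",Wt[m].min(0),Wt[m].max(0))
E
```

```text
t [0.4434 0.0731 0.0889 1.8064] 103.5 320 0.00073
t [0.4434 0.0731 0.0888 1.831 ] 104.9 322 0.00073
w [0.4414 0.0729 0.0873 1.8066] 103.5 386 0.0005
w [0.4414 0.0729 0.0873 1.8068] 103.5 386 0.0005
s [0.4447 0.071  0.0848 1.7912] 102.6 335 0.00091
s [0.4447 0.071  0.0848 1.7997] 103.1 335 0.00091
tws [0.4433 0.0732 0.0881 1.8269] 104.7 1019 0.00083
tws [0.4433 0.0732 0.0881 1.8269] 104.7 1019 0.00083
[ 0.46099827 -0.00210046] [ 0.39320477 -0.08180439] [0.53022324 0.07435214]
[0.45709535 0.02493497] [ 0.39055397 -0.01951109] [0.52844944 0.06749487]
monitor [ 0.10000822 -0.14999098  0.20017159] [0.27102702 0.04109691 0.35771568]
```

The fits agree: rim centre near (0.442, 0.073, 0.087), leg azimuth 103.5°, bar centre at (0.413, 0.1525). The rim height matches 12+85·cos30 = 86 mm. I go down to put the tips at foot z≈33 mm and grip.

Request:
apply_moves:
  plan: [0, 0, 40, 0, 0, 0, 40, 0, 0, 0, 40, 0, 0, 0, 40, 0, 0, 0, 8, 0, 0, 0, 0, 0]

```text
time_s: 2.7
ee_pos: [0.4134, 0.1526, 0.0372]
eef_rot: [-3.14, 0.001, 1.572]
force: [0.5, 1.1, 1.5]
grip_width: 0.0941
grip_force: 0.0
```

Request:
apply_moves:
  plan: [0, 0, 0, 0, 0, 0, 0, 0, 0, 0, 0, 0, 0, 0, 0, 0, 0, 0, 0, 0, 0, 0, 0, 0, 0, 0, 0, 0, 0, 0, 0, 0, 0, 0, 0, 0, 0, 0, 0, 0]
  hand: -1
  squeeze: 12

```text
time_s: 3.7
ee_pos: [0.4138, 0.1527, 0.0374]
eef_rot: [3.142, 0.0, 1.57]
force: [-0.1, 0.6, -0.6]
grip_width: 0.0204
grip_force: 11.9
```

Buttons are flush (opening 20.4 mm). I lift until only the tapered tip is in the pocket, then move outward to pivot the foot in the fingers.

Request:
apply_moves:
  plan: [0, 0, -4, 0, 0, 0, -4, 0, 0, 0, -4, 0, 0, 0, 0, 0, 3, 0, 0, 0, 3, 0, 0, 0, 3, 0, 0, 0, 2, 0, 0, 0, 0, 0, 0, 0]

```text
time_s: 4.6
ee_pos: [0.4135, 0.1639, 0.0495]
eef_rot: [-3.141, 0.001, 1.57]
force: [-1.8, -1.8, 3.8]
grip_width: 0.0203
grip_force: 12.0
```

```bash
cat > look.py <<'E'
from h import *
import sys
n=sys.argv[1]
c=camera("scene"); np.savez("scene_%s.npz"%n,**c)
save("s_"+n,cv2.resize(c["image"][130:230,270:420],None,fx=4,fy=4,interpolation=cv2.INTER_CUBIC))
E
python3 look.py a; python3 -c "
from h import *
o=monitor.get_obs();print(o['force'],o['moment'],o['ee_pos'])"
```

```text
[-2.99821669 -1.63234926  5.07190114] [-0.6682194   0.66663902 -0.0310046 ] [0.41354242 0.16384619 0.04951774]
```

View pics/s_a.png

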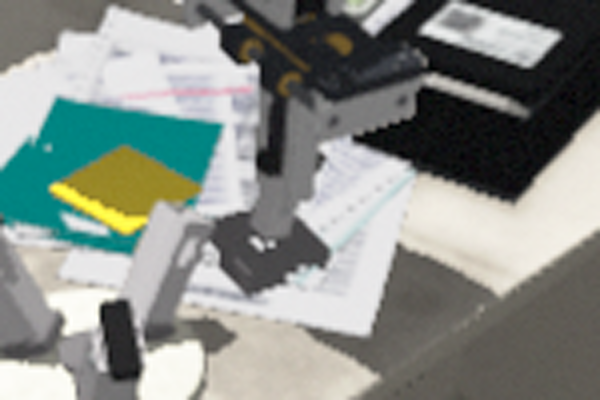

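The scene crop shows the fingers over the holder with the foot between them, tip still in the pocket at about (270,245) and starting to lean. Forces are small, so I continue.

Request:
apply_moves:
  plan: [2, 0, 0, 0, 2, 0, 0, 0, 2, 0, 0, 0, 2, 0, 0, 0, 2, 0, 0, 0, 1, 0, 0, 0, 0, 0, 0, 0]

```text
time_s: 5.35
ee_pos: [0.4139, 0.1749, 0.0495]
eef_rot: [3.141, -0.0, 1.57]
force: [0.2, -2.5, 0.3]
grip_width: 0.0199
grip_force: 12.0
```

```bash
python3 - <<'E'
from h import *
o=monitor.get_obs();print(o['force'],o['moment'],o['ee_pos'])
c=camera("wrist");np.savez("wrist2.npz",**c); save("wrist2",c["image"][130:420,130:430])
W=cloud(c); t=o['ee_pos']
m=(abs(W[...,0]-t[0])<.009)&(abs(W[...,1]-t[1])<.05)&(W[...,2]>.055)&(W[...,2]<.14)
p=W[m]; v,u=np.nonzero(m); print(len(p),u.min(),u.max(),v.min(),v.max())
# histogram by y
for a in np.arange(-.05,.05,.004):
    q=p[abs(p[:,1]-t[1]-a)<.002]
    if len(q): print(round(a*1000),len(q),q[:,2].min().round(4),np.median(q[:,2]).round(4),q[:,2].max().round(4))
E
```

```text
[ 0.23902459 -2.51834305  0.33509342] [-0.58207099  0.01423675 -0.00462589] [0.41393004 0.1748961  0.04946597]
3341 265 301 216 309
-14 3 0.0903 0.0905 0.0906
-10 196 0.0898 0.0925 0.0941
-6 357 0.0882 0.0916 0.094
-2 365 0.0845 0.0896 0.0923
2 340 0.0843 0.0876 0.0898
6 334 0.0825 0.0856 0.0881
10 340 0.0791 0.0835 0.0863
14 327 0.0771 0.0814 0.0835
18 324 0.076 0.0795 0.0817
22 328 0.0736 0.0773 0.0798
26 300 0.0715 0.0753 0.0784
30 127 0.0716 0.0733 0.0759
```

View pics/wrist2.png

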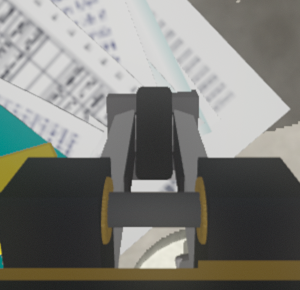

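The bar stands between the fingers at crop (153,132), sloping outward. The range data gives about 26° of tilt, so I push a little further and refit.

Request:
apply_moves:
  plan: [1, 0, 0, 0, 1, 0, 0, 0, 1, 0, 0, 0, 0, 0, 0, 0]

```text
time_s: 5.8
ee_pos: [0.4138, 0.1778, 0.0495]
eef_rot: [3.141, -0.0, 1.57]
force: [-0.2, -2.2, -0.5]
grip_width: 0.0198
grip_force: 12.0
```

```bash
cat > tilt.py <<'E'
from h import *
def tilt():
    "fit bar top in the tool frame: slope along tool x, centre"
    o=monitor.get_obs(); c=camera("wrist"); W=cloud(c); t=o['ee_pos']; R=Ro.from_euler("xyz",o["eef_rot"]).as_matrix()
    T=(W-t)@R   # tool x (out), y, z (down)
    m=(abs(T[...,1])<.0075)&(abs(T[...,0])<.05)&(T[...,2]<-.0)&(T[...,2]>-.08)
    p=T[m]; A=np.c_[p[:,:2],np.ones(len(p))]
    for _ in range(4):
        k=np.linalg.lstsq(A,p[:,2],rcond=None)[0]; e=A@k-p[:,2]; g=abs(e)<.003; p=p[g];A=A[g]
    x0,x1=np.percentile(p[:,0],[.5,99.5])
    print("pitch",np.degrees(np.arctan(k[0])).round(2),"roll",np.degrees(np.arctan(k[1])).round(2),"x",x0.round(4),x1.round(4),"len",((x1-x0)*np.hypot(1,k[0])).round(4),"z at mid",(k[2]+k[0]*(x0+x1)/2).round(4),len(p))
    print(o["time_s"],t.round(4),o["eef_rot"].round(4),o["force"].round(1),o["grip_width"])
if __name__=="__main__": tilt()
E
python3 tilt.py
```

```text
pitch 29.84 roll -0.04 x -0.0094 0.0297 len 0.0451 z at mid -0.0339 2847
5.8 [0.4138 0.1778 0.0495] [ 3.1414e+00 -1.0000e-04  1.5699e+00] [-0.2 -2.2 -0.5] 0.0198400691668867
```

Tilt is 29.8° and the bar is square. From the fit, the finger tips sit at foot z≈34 mm, with their low corner near z≈30 mm. I squeeze harder, lift out, spin to the leg's azimuth and stop short of the mouth.

Request:
apply_moves:
  plan: [0, 0, 0, 0, 0, 0, 0, 0, 0, 0, -5, 0, 0, 0, -10, 0, 0, 0, -15, 0, 0, 0, -20, 0, 0, 0, -20, 0, 0, 0, -15, 0, 0, 0, 0, -0.118, 0, 0, 0, -0.118, -13, 1, 0, 0, -13, 1, 0, 0, -13, 1, 0, 0, -13, 1, 0, 0, -13, 0, 0, 0, -12, 0, 0, 0, 0, 0, 5, 0, 0, 0, 4, 0, 0, 0, 0, 0]
  squeeze: 30

```text
time_s: 7.75
ee_pos: [0.4351, 0.104, 0.1247]
eef_rot: [-3.14, -0.0, 1.806]
force: [-0.6, -0.3, -1.2]
grip_width: 0.0197
grip_force: 30.0
```

```bash
python3 tilt.py; python3 - <<'E'
from leg import *
c=camera("wrist");save("wrist3",c["image"][100:420,130:430]);W=cloud(c); t=camera("top");s=camera("scene")
save("s_3",cv2.resize(s["image"][130:230,230:380],None,fx=4,fy=4,interpolation=cv2.INTER_CUBIC))
for C in(c,t,s):
    W=cloud(C); W[W[...,2]>.1]=np.nan
    try: print(*fit([W],(.442,.073,.087,1.806)))
    except Exception as e: print(e)
E
```

```text
pitch 29.82 roll -0.07 x -0.0092 0.0297 len 0.0448 z at mid -0.0338 2857
7.75 [0.4351 0.104  0.1247] [-3.1404e+00 -2.0000e-04  1.8060e+00] [-0.6 -0.3 -1.2] 0.01965324801968524
[0.44248276 0.06867375 0.09152327 1.93702893] 3 3.040710894065611e-05
[0.44076164 0.07474264 0.09126572 1.83159483] 201 0.0008361465813048056
[0.4415413  0.08151247 0.10416104 1.81696345] 204 0.0010350459506578353
```

View pics/s_3.png

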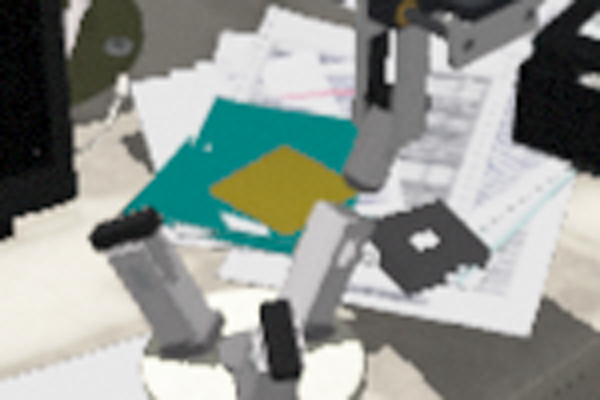

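The scene crop shows the plug tip at (365,185), just above the leg mouth at (345,215) and in line with the leg. I now measure foot and leg in the same camera, so calibration bias cancels.

```bash
cat > rel.py <<'E'
from leg import *
def rel(tol0=.006):
    o=monitor.get_obs(); t=o["ee_pos"]; yaw=o["eef_rot"][2]; th=np.radians(29.8)
    h=np.array([np.cos(yaw),np.sin(yaw),0]); up=np.array([0,0,1.]); z=np.sin(th)*h+np.cos(th)*up; x=np.cos(th)*h-np.sin(th)*up; F=np.stack([x,np.cross(z,x),z],1)
    f0=t-.0238*h-.0255*up
    def bx(L,c,hs):
        q=abs(L-c)-hs; return np.linalg.norm(np.maximum(q,0),axis=1)+np.minimum(q.max(1),0)
    def sd(d,Q):
        L=(Q-f0-d)@F
        return np.minimum(bx(L,[0,0,.030],[.01,.01,.024]),bx(L,[0,0,.061],[.023,.009,.007]))
    legs={"top":(.4434,.0731,.0889),"scene":(.4447,.071,.0848),"wrist":(.4414,.0729,.0873)}
    for n in legs:
        W=cloud(camera(n)).reshape(-1,3); W=W[~np.isnan(W[:,0])]; d=np.zeros(3)
        for tol in(tol0,.004,.003):
            L=(W-f0-d)@F
            Q=W[(abs(sd(d,W))<tol)&(L[:,2]>.008)&((abs(L[:,1])<.0095)|(L[:,2]<.026))]
            d=least_squares(lambda k:sd(k,Q),d,loss="soft_l1",f_scale=.001,x_scale=.01).x
        e=(f0+d-np.array(legs[n]))@F
        print(n,len(Q),"d",(d*1000).round(1),"foot origin in leg axes x,y,z mm",(e*1000).round(1),np.bincount(((Q-f0-d)@F)[:,2].astype(float).__mul__(100).astype(int),minlength=7))
rel()
E
python3 rel.py
```

```text
top 0 d [0. 0. 0.] foot origin in leg axes x,y,z mm [ 1.6  0.4 13.7] [0 0 0 0 0 0 0]
scene 184 d [ 1.4  0.9 -1.1] foot origin in leg axes x,y,z mm [ 2.6 -0.4 17.8] [ 3 43 39 27 26 23 21  2]
wrist 3386 d [-0.3  1.1 -0.2] foot origin in leg axes x,y,z mm [ 1.6 -1.6 15.3] [   0    0    0    0    0   12 3369    5]
```

Scene and wrist agree on an x offset of about +2 mm, with y near −0.5 mm. I correct that and enter the first few mm along the leg's axis.

Request:
apply_moves:
  plan: [-1.7, -0.5, -1, 0, -1.5, 0, 2.6, 0, -1.5, 0, 2.6, 0, -1.5, 0, 2.6, 0, -1.5, 0, 2.6, 0, -1, 0, 1.73, 0, -1, 0, 1.73, 0, -1, 0, 1.73, 0, -1, 0, 1.73, 0, 0, 0, 0, 0]

```text
time_s: 9.1
ee_pos: [0.4378, 0.0922, 0.1089]
eef_rot: [-3.141, -0.0, 1.806]
force: [0.1, -0.4, -1.0]
grip_width: 0.02
grip_force: 30.0
```

```bash
python3 tilt.py; python3 rel.py; python3 - <<'E'
from h import *
s=camera("scene")
save("s_4",cv2.resize(s["image"][150:220,270:370],None,fx=6,fy=6,interpolation=cv2.INTER_CUBIC))
E
```

```text
pitch 29.66 roll -0.01 x -0.0098 0.0296 len 0.0454 z at mid -0.034 2859
9.1 [0.4378 0.0922 0.1089] [-3.1413 -0.      1.8057] [ 0.1 -0.4 -1. ] 0.0199701620142515
top 0 d [0. 0. 0.] foot origin in leg axes x,y,z mm [-0.7  1.  -6.6] [0 0 0 0 0 0 0]
scene 188 d [ 1.1  0.9 -1.8] foot origin in leg axes x,y,z mm [ 0.7  0.4 -3. ] [ 8 44 38 26 25 17 29  1]
wrist 3369 d [-0.1  1.3 -0.2] foot origin in leg axes x,y,z mm [-0.5 -1.2 -4.8] [   0    0    0    0    0    2 3363    4]
```

View pics/s_4.png

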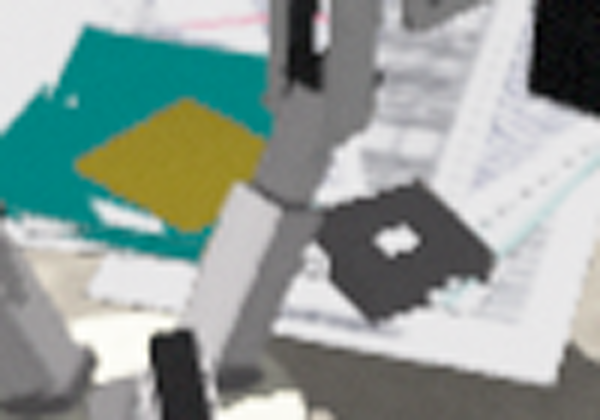

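The tip sits in the mouth at (285,200) with no contact force, and foot and leg are in line. I continue down the axis.

Request:
apply_moves:
  plan: [-0.75, 0, 1.3, 0, -0.75, 0, 1.3, 0, -0.75, 0, 1.3, 0, -0.75, 0, 1.3, 0, -0.75, 0, 1.3, 0, -0.75, 0, 1.3, 0, 0, 0, 0, 0]

```text
time_s: 10.05
ee_pos: [0.4388, 0.0878, 0.1012]
eef_rot: [-3.141, -0.0, 1.806]
force: [0.4, -0.3, -1.3]
grip_width: 0.0195
grip_force: 30.0
```

Request:
apply_moves:
  plan: [-0.75, 0, 1.3, 0, -0.75, 0, 1.3, 0, -0.75, 0, 1.3, 0, -0.75, 0, 1.3, 0, -0.75, 0, 1.3, 0, 0, 0, 0, 0]

```text
time_s: 10.65
ee_pos: [0.4397, 0.0842, 0.0946]
eef_rot: [-3.141, -0.0, 1.806]
force: [-0.2, 0.0, -1.4]
grip_width: 0.02
grip_force: 30.0
```

Request:
apply_moves:
  plan: [-0.5, 0, 0.87, 0, -0.5, 0, 0.87, 0, -0.5, 0, 0.87, 0, 0, 0, 0, 0]

```text
time_s: 11.05
ee_pos: [0.44, 0.0827, 0.0921]
eef_rot: [-3.141, -0.0, 1.806]
force: [-0.8, -0.1, -1.2]
grip_width: 0.0201
grip_force: 30.0
```

```bash
python3 tilt.py; python3 rel.py
```

```text
pitch 29.67 roll -0.06 x -0.0095 0.0297 len 0.0451 z at mid -0.0339 2863
11.05 [0.44   0.0827 0.0921] [-3.1414 -0.      1.8058] [-0.8 -0.1 -1.2] 0.02005863447313073
top 0 d [0. 0. 0.] foot origin in leg axes x,y,z mm [ -0.8   1.  -26.1] [0 0 0 0 0 0 0]
scene 168 d [2.  1.9 0.7] foot origin in leg axes x,y,z mm [  0.   -0.6 -20.1] [ 5 34 40 28 22 24 15]
wrist 3376 d [-0.2  1.3 -0.2] foot origin in leg axes x,y,z mm [ -0.6  -1.1 -24.3] [   0    0    1    0    0    3 3369    3]
```

No contact so far, with the origin at about −24 mm. I continue in small steps until the fingertips touch the rim.

Request:
apply_moves:
  plan: [-0.5, 0, 0.87, 0, -0.5, 0, 0.87, 0, -0.5, 0, 0.87, 0, 0, 0, 0, 0]

```text
time_s: 11.65
ee_pos: [0.4404, 0.0813, 0.0895]
eef_rot: [-3.141, -0.0, 1.806]
force: [-0.9, 0.0, -1.5]
grip_width: 0.0202
grip_force: 30.0
```

Request:
apply_moves:
  plan: [-0.5, 0, 0.87, 0, 0, 0, 0, 0]

```text
time_s: 11.85
ee_pos: [0.4405, 0.0808, 0.0887]
eef_rot: [-3.141, -0.0, 1.806]
force: [0.7, 0.1, -0.7]
grip_width: 0.0199
grip_force: 30.0
```

Request:
apply_moves:
  plan: [-0.5, 0, 0.87, 0, 0, 0, 0, 0]

```text
time_s: 12.05
ee_pos: [0.4407, 0.0803, 0.0878]
eef_rot: [-3.142, -0.0, 1.806]
force: [1.3, -0.7, -1.0]
grip_width: 0.02
grip_force: 30.0
```

Request:
apply_moves:
  plan: [-0.5, 0, 0.87, 0, 0, 0, 0, 0]

```text
time_s: 12.25
ee_pos: [0.4408, 0.0799, 0.0869]
eef_rot: [-3.142, -0.0, 1.806]
force: [0.0, -0.2, -0.7]
grip_width: 0.0197
grip_force: 30.1
```

Request:
apply_moves:
  plan: [-0.5, 0, 0.87, 0, 0, 0, 0, 0]

```text
time_s: 12.45
ee_pos: [0.441, 0.0795, 0.0863]
eef_rot: [3.141, -0.0, 1.806]
force: [0.2, 2.2, 2.2]
grip_width: 0.0198
grip_force: 32.1
```

The fingertips now touch the rim at about 2 N, as expected with the buttons about 6 mm inside. I open, rise clear and check.

Request:
apply_moves:
  plan: [0, 0, 0, 0, 0, 0, 0, 0, 0, 0, 0, 0, 0, 0, 0, 0, 0, 0, 0, 0, 0, 0, 0, 0]
  hand: 0.2

```text
time_s: 13.05
ee_pos: [0.4409, 0.0794, 0.0861]
eef_rot: [-3.142, 0.0, 1.806]
force: [-0.2, 0.5, -0.2]
grip_width: 0.0565
grip_force: 0.0
```

```bash
python3 tilt.py
```

```text
pitch 29.11 roll 1.23 x -0.0099 0.0297 len 0.0453 z at mid -0.0342 2863
13.05 [0.4409 0.0794 0.0861] [-3.1416  0.      1.8058] [-0.2  0.5 -0.2] 0.056473546416098704
```

The foot stayed in place when released. I rise, shut the fingers and go over the bar so that the inner lower fingertip edge meets the bar's centre.

Request:
apply_moves:
  plan: [0, 0, -10, 0, 0, 0, -20, 0, 0, 0, -30, 0, 0, 0, 0, 0]

```text
time_s: 13.5
ee_pos: [0.4425, 0.0796, 0.15]
eef_rot: [3.136, 0.001, 1.806]
force: [0.3, -0.8, -0.1]
grip_width: 0.0562
grip_force: 0.0
```

Request:
apply_moves:
  plan: [9, 0, 0, 0, 9, 0, 0, 0, 0, 0, 0, 0, 0, 0, 0, 0, 0, 0, 0, 0, 0, 0, 0, 0, 0, 0, 0, 0]
  hand: -1

```text
time_s: 14.2
ee_pos: [0.4367, 0.0967, 0.146]
eef_rot: [-3.141, -0.0, 1.806]
force: [-0.0, -0.4, -1.0]
grip_width: 0.0038
grip_force: 0.0
```

```bash
python3 - <<'E'
from h import *
o=monitor.get_obs(); t=o['ee_pos']; R=Ro.from_euler("xyz",o["eef_rot"]).as_matrix(); print(t,o["force"],o["grip_width"])
for n in("wrist","scene"):
    c=camera(n); T=(cloud(c)-t)@R
    m=(abs(T[...,1])<.03)&(abs(T[...,0]+.008)<.035)&(T[...,2]>.008)&(T[...,2]<.05); p=T[m]
    if len(p): print(n,len(p),(np.percentile(p,[1,50,99],axis=0)*1000).round(1).tolist())
    if n=="scene": save("s_5",cv2.resize(c["image"][130:220,270:380],None,fx=6,fy=6,interpolation=cv2.INTER_CUBIC))
E
```

```text
[0.43671473 0.09674489 0.14602334] [-0.03335843 -0.35219622 -0.95976717] 0.0037630905337736175
wrist 895 [[-27.5, -9.4, 15.8], [1.6, -0.4, 31.4], [11.9, 7.9, 39.7]]
scene 164 [[-33.7, -7.4, 18.2], [-22.8, 8.0, 35.7], [8.9, 12.8, 48.8]]
```

View pics/s_5.png

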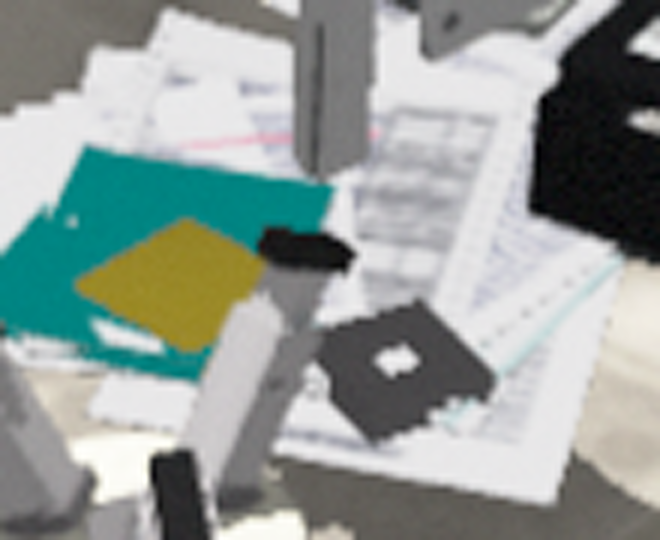

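The foot stands in the leg with its bar at (305,250), and the shut fingers are above it at (335,170). I go down and push along the leg's axis.

Request:
apply_moves:
  plan: [0, 0, 10, 0, 0, 0, 10, 0, -0.5, 0, 0.87, 0, -0.5, 0, 0.87, 0, -0.5, 0, 0.87, 0, -0.5, 0, 0.87, 0, -0.5, 0, 0.87, 0, -0.5, 0, 0.87, 0, 0, 0, 0, 0]

```text
time_s: 15.2
ee_pos: [0.4375, 0.094, 0.1211]
eef_rot: [3.141, -0.0, 1.806]
force: [-0.2, 0.2, 1.8]
grip_width: 0.0007
grip_force: 1.2
```

Request:
apply_moves:
  plan: [-0.5, 0, 0.87, 0, -0.5, 0, 0.87, 0, -0.5, 0, 0.87, 0, -0.5, 0, 0.87, 0, -0.5, 0, 0.87, 0, -0.5, 0, 0.87, 0, 0, 0, 0, 0]

```text
time_s: 15.9
ee_pos: [0.4384, 0.0913, 0.1161]
eef_rot: [3.14, -0.0, 1.806]
force: [-0.8, 2.4, 5.4]
grip_width: 0.0007
grip_force: 3.3
```

Request:
apply_moves:
  plan: [-0.5, 0, 0.87, 0, -0.5, 0, 0.87, 0, -0.5, 0, 0.87, 0, -0.5, 0, 0.87, 0, -0.5, 0, 0.87, 0, -0.5, 0, 0.87, 0, -0.5, 0, 0.87, 0, -0.5, 0, 0.87, 0, -0.5, 0, 0.87, 0, -0.5, 0, 0.87, 0, 0, 0, 0, 0]

```text
time_s: 17.0
ee_pos: [0.4396, 0.0864, 0.1074]
eef_rot: [3.14, -0.0, 1.806]
force: [-0.7, 2.4, 6.2]
grip_width: 0.0003
grip_force: 3.3
```

Request:
apply_moves:
  plan: [-0.5, 0, 0.87, 0, -0.5, 0, 0.87, 0, -0.5, 0, 0.87, 0, -0.5, 0, 0.87, 0, 0, 0, 0, 0]

```text
time_s: 17.5
ee_pos: [0.4401, 0.0844, 0.1039]
eef_rot: [3.14, -0.0, 1.806]
force: [-0.4, 2.4, 5.6]
grip_width: 0.0005
grip_force: 2.9
```

Request:
apply_moves:
  plan: [-0.5, 0, 0.87, 0, -0.5, 0, 0.87, 0, 0, 0, 0, 0]

```text
time_s: 17.8
ee_pos: [0.4399, 0.0832, 0.1016]
eef_rot: [-3.141, 0.0, 1.806]
force: [-0.6, 0.3, -0.6]
grip_width: 0.0004
grip_force: 0.0
```

The force dropped to zero, so the buttons have probably popped. The holes give 2 mm of slack, so I keep pushing until the shoulder lands on the rim.

Request:
apply_moves:
  plan: [-0.5, 0, 0.87, 0, -0.5, 0, 0.87, 0, 0, 0, 0, 0]

```text
time_s: 18.1
ee_pos: [0.4403, 0.0825, 0.1003]
eef_rot: [3.141, -0.001, 1.806]
force: [-2.8, 3.3, 7.6]
grip_width: 0.0
grip_force: 4.1
```

Request:
apply_moves:
  plan: [-0.5, 0, 0.87, 0, 0, 0, 0, 0]

```text
time_s: 18.3
ee_pos: [0.4405, 0.0824, 0.1]
eef_rot: [3.141, -0.001, 1.806]
force: [-5.6, 5.6, 14.2]
grip_width: 0.0005
grip_force: 8.0
```

The motion has stopped and the force is rising to about 16 N, so the shoulder is on the rim. I give one last small press, then retreat upward and away.

Request:
apply_moves:
  plan: [-0.25, 0, 0.43, 0, 0, 0, 0, 0, 1, 0, -1.7, 0, 5, 0, -9, 0, 0, 0, -30, 0, 0, 0, -40, 0, 35, 0, -20, 0, 40, 0, 0, 0, 40, 0, 0, 0, 40, 0, 0, 0, 0, 0, 0, 0, 0, 0, 0, 0]

```text
time_s: 19.5
ee_pos: [0.4025, 0.2385, 0.1995]
eef_rot: [-3.141, 0.0, 1.808]
force: [0.3, -0.4, 0.5]
grip_width: 0.0001
grip_force: 0.0
```

```bash
python3 - <<'E'
from leg import *
print(monitor.get_obs()["force"],monitor.get_obs()["ee_pos"])
s=camera("scene");t=camera("top")
a=cv2.resize(s["image"][145:225,270:350],None,fx=5,fy=5,interpolation=cv2.INTER_CUBIC)
b=cv2.resize(t["image"][165:245,205:285],None,fx=5,fy=5,interpolation=cv2.INTER_CUBIC)
save("fin",np.hstack([a,b]))
h=np.array([-.2334,.9724,0]);up=np.array([0,0,1.])
for n,C,rim in(("scene",s,(.4447,.071,.0848)),("top",t,(.4434,.0731,.0889))):
    L=(cloud(C)-np.array(rim))@np.stack([.866*h-.5*up,np.cross(up,h),.5*h+.866*up],1)
    m=(abs(L[...,0])<.02)&(abs(L[...,1])<.007)&(L[...,2]>.004)&(L[...,2]<.05)
    print(n,m.sum(),(np.percentile(L[m],[2,50,90,98],axis=0)*1000).round(1).tolist())
E
```

```text
[ 0.30674145 -0.43005342  0.46222978] [0.40253501 0.23852276 0.19953214]
scene 37 [[-19.7, -6.9, 5.5], [-5.4, -3.4, 13.5], [13.0, 3.9, 14.6], [19.1, 6.5, 14.8]]
top 112 [[-19.7, -6.5, 7.3], [-2.3, 0.0, 11.7], [14.2, 5.7, 13.7], [18.4, 6.6, 14.9]]
```

View pics/fin.png

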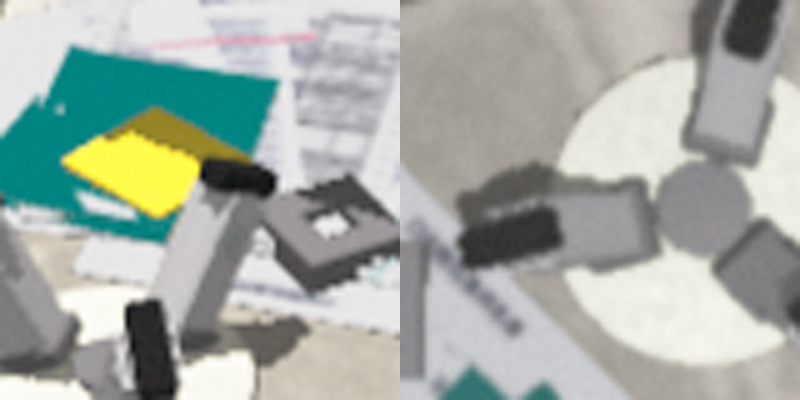

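The bar sits on the rim at (240,180) in the left half, with its top about 14 mm above the rim as it must be when home. The force drop showed the buttons popping, and the robot is clear.

```bash
python3 -c "
from station import ctrl
print(ctrl.hand_in())"
```

```text
the job is handed in; nothing more can be done
None
```

The foot is fully home in the empty leg: its bar sits about 14 mm above the rim, as it should. I inferred that both buttons popped from the drop in push force rather than seeing it. The foot is released, the robot is clear and the job is handed in at about 20 s on the robot clock.

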